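Load the soaking tank and open its rinse cock

TASK

Tip the loading tray up by its handle so that all three tubes go into the soaking tank, and bring the tray back down to rest. Then open the cock with the long one-sided lever on the valve bank: swing it counter-clockwise (seen from above) a quarter turn, fully to its stop. Do not touch the other three cocks, and leave the beaker, the tip box and the bottle where they stand.

Things in the scene. Friction and masses are not known exactly. Their poses are not given: they have to be found in the camera images.
- station: Steel soaking tank with a tip-up loading tray, fixed. Origin on the bench under the tray; x points from tray to tank, z up. Tank: open box 150 x 170 x 130 mm high, walls 6 mm, centre at x = +177 mm. The tray hinges on its near rim; two 14 mm legs stand under the tray at x = +5, y = +-50 mm. It stands left or right on the bench, the valve bank on the other side
- tray_hinge (a point): Middle of the hinge axis of the tray (115 x 138 mm, open towards the tank, walls 30 mm high on the three other sides), at station x = +100 mm, 135 mm above the bench; the axis runs along the station's y. Fixed
- tray_handle (a point): Middle of the tray's handle: a round steel bar 10 mm thick, 90 mm long along the station's y, joined by an arm at each end to the tray's end wall, 43 mm clear of it; free above and below. At rest it is 166 mm from the hinge, on the station's -x side, about 130 mm above the bench. It swings about the hinge axis, up and towards the tank
- tray (a joint): Tray angle, rad: 0 down at rest (its floor then slopes 0.12 rad down, away from the tank, so the tubes stay in), growing as the handle is lifted, stop at 1.4. The tray weighs 0.35 kg, turns easily and falls back when released. The tubes roll out into the tank when it is well above 0.12; 0.9 empties it
- tank_floor (a point): Centre of the tank's inner floor, 6 mm above the bench; axes as the station's. Inside of the tank 138 mm (x) by 158 mm (y), rim 124 mm above this point
- tube_1: Empty white capped sample tube, cylinder 33 mm across and 100 mm long along its own y, origin at its middle, about 30 g. Starts lying across the tray
- tube_2: Empty white capped sample tube, cylinder 33 mm across and 100 mm long along its own y, origin at its middle, about 30 g. Starts lying across the tray
- tube_3: Empty white capped sample tube, cylinder 33 mm across and 100 mm long along its own y, origin at its middle, about 30 g. Starts lying across the tray
- panel: Valve bank: grey box 110 x 345 x 50 mm high (x, y, z), fixed to the bench, origin at the centre of its underside. Four cocks stand on top in a row along its y, 88 mm apart, at y = -132, -44, +44, +132 mm. The cock with the long lever is one of the middle two
- cock_long_hub (a point): Top centre of the hub (26 mm across) of the cock to turn, on its turning axis, 42 mm above the top of the valve bank's box; black plastic like the others, but with a single lever to one side only. Axes turn with the lever, which points along this point's +y
- cock_long_tip (a point): Free end of that lever, on its middle line, 60 mm from the turning axis. The lever is 12 mm wide and 14 mm high (28 to 42 mm above the box)
- cock_long (a joint): Angle of the long-lever cock, rad: 0 shut (lever along the row, to the panel's +y), pi/2 fully open at a hard stop (lever to the panel's -x, the robot's side); grows counter-clockwise seen from above. Starts at 0 to 0.25. Stiff friction of 0.10 N m (about 2.5 N at 40 mm): stays where it is left
- cock_right_hub (a point): Top centre of the hub of another cock (at the panel end y = -132 mm), not to be touched. Its handle is a short bar 44 mm long, 12 mm wide, centred on the hub, turned anyhow; top 42 mm above the box
- cock_mid_hub (a point): Top centre of the hub of another cock (the one beside it in the middle of the row), not to be touched. Its handle is a short bar 44 mm long, 12 mm wide, centred on the hub, turned anyhow; top 42 mm above the box
- cock_left_hub (a point): Top centre of the hub of another cock (at the panel end y = +132 mm), not to be touched. Its handle is a short bar 44 mm long, 12 mm wide, centred on the hub, turned anyhow; top 42 mm above the box
- cock_right_tip (a point): End of the short bar handle of cock_right, 22 mm from its axis
- cock_mid_tip (a point): End of the short bar handle of cock_mid, 22 mm from its axis
- cock_left_tip (a point): End of the short bar handle of cock_left, 22 mm from its axis
- beaker: Loose white beaker, 68 mm across, 90 mm high, origin under its centre. Bystander
- tip_box: Loose pipette-tip box with yellow lid, 87 x 127 x 61 mm, origin under its centre. Bystander
- bottle: Loose white bottle, 66 mm across, 140 mm high, origin under its centre. Bystander
- cock_right_base: Fixed foot of cock_right with its handle, 38 mm across; origin on the box's top, on the turning axis
- cock_mid_base: Fixed foot of cock_mid with its handle, 38 mm across; origin on the box's top, on the turning axis
- cock_left_base: Fixed foot of cock_left with its handle, 38 mm across; origin on the box's top, on the turning axis
Mind the look-alikes: they are no part of the job. What is shaped like the tube_2 but brown or pink is not meant.

How it is judged:
By the outcome, as a careful person would: the job done as asked, in the order asked, and still so for the second after the job is handed in, with the robot touching nothing.
It also fails if it takes over 54 s, if anything falls off the work surface, if the arm or the gripper's body presses on something with over 40 N, if the wrist force passes 120 N, or if a joint passes its speed limit or range.

ROBOT

A 6-joint arm with a two-finger parallel gripper is mounted at the origin on the work surface. World frame = base frame: x ahead of the robot, y to its left, z up, the work surface at z = 0. Lengths are in mm, angles in rad, forces in N, time in s.
With the tool pointing down it reaches from about 275 to 1000 mm from the base axis. Payload 8.4 kg.
Tool frame: the origin (TCP) lies midway between the tips of the shut fingers; the grasp point (between the pads) lies 19 mm behind it; z points along the fingers, y is the line along which they close (so a half turn about z gives the same grasp; the last joint's range is limited). The gripper opens to 85 mm and grips with 20 to 120 N. Pads are 22 mm wide; open, the fingers measure 114 mm over their backs; the gripper's body (76 mm by 85 mm) begins 54 mm behind the grasp point. The pads swing forward as they close: fully open they stand 13 mm farther back than shut.
Start: joints at [-1.194, 0.353, 1.633, -0, 1.155, -0.002], TCP at [231.127, -580.696, 206.481] pointing down, gripper open.
Joint ranges: [-2.63, 2.63], [-0.92, 2.1], [0.06, 2.66], [-1.3, 4.44], [0, 2.69], [-3.02, 3.02]. Speed limits (rad/s): [2.22, 2.22, 2.79, 3.14, 3.14, 3.14].

INTERFACE

Orientations are given as [roll, pitch, yaw] about the fixed x, y, z axes, in that order (R = Rz(yaw) Ry(pitch) Rx(roll)).
In Python, from rig import r gives the robot as it stands.
- The arm moves only by the shell command python3 -m inch 'ROWS' [OPENING] [FORCE]. ROWS is JSON, a list that holds one entry, the list of rows, each a list of 6 numbers: the shift along the tool's x, y, z scaled (see below), then the turn, a rotation vector about the tool's x, y, z scaled (see below). In form: [[[tx, ty, tz, wx, wy, wz], ...]]. A call has 1 to 8 rows; each row is the pose to reach, as a shift and turn from the pose commanded when the call began, along the tool's axes at that moment, turning the shorter way round; what a row does not reach only later rows make up. The controller multiplies each number of a shift by 20 cm and each number of a turn by pi rad. A row lasts 1/12 s, in which the tool goes at most 41.7 mm and 7.16 degrees, less where a joint would pass 70% of its speed; a pose out of reach is approached as far as the arm can. A call with a number of a shift or a turn outside -1 to 1 is refused whole. A call with a gripper value outside its range is refused whole. OPENING is the gripper's target within -1 to 1 (fully open at 1, half-way at 0, shut at -1), set as the call begins (- or left out, the last holds). The fingers move at their own pace and stop on an object; FORCE is the grip in N (left out, the last holds). Time passes only in rows, so rows that repeat a pose let the fingers close. It gives the time, the measured TCP pose, the force, the opening and the grip force at its end, in the units of the state.
- r.sense(): the state, without advancing time (a new reading comes with each control period).
- r.grab_frame(name): name is "side" or "top" or "wrist"; returns the picture (384x512x3 uint8, red, green, blue); there is no depth.
- r.camera_info(name): a dict with "K" (3x3 intrinsics, pixels), "rvec" (rotation vector, rad) and "tvec" (3), from world to camera coordinates, as OpenCV has them; the wrist camera has in their place "mount" (4x4, takes a point from camera to tool coordinates, whose origin is the TCP and whose axes are the flange's). Camera axes: x right, y down, z forward; pixel columns grow to the right and rows downward; lengths in mm; the calibration is good to about 2 mm. A picture is of the moment at which its call begins: read the wrist's pose just before it. camera_info takes no time and is no camera call.
- r.sign_off(): hands the job in; it is judged then, once.
The state is a dict: "clock": time; "qpos": joint angles; "qvel": joint speeds; "joint_efforts": joint torques, N m; "eef_pos": TCP position; "tcp_rot": TCP orientation; "contact_force": force on the tool from outside, world axes, zero at the start; "wrist_torque": the same for the moment, N m; "opening": opening from 0.0 (shut) to 1.0 (fully open); "grasp_force": force on a finger pad.
Only numpy, scipy, OpenCV 4.12 (cv2) and the standard library are available. Lean on these libraries where they do the work, as an engineer would, in place of code of your own. Each camera call takes 0.05 s, during which the arm holds its last target. There are 200 camera calls.

## Working session

There is one attempt and no reset: what is moved stays moved. The work goes in short steps, Python scripts to look and compute and a shell command to move; the robot and the scene stay as the last step left them, time stands still between calls to the robot, and variables do not carry over. Pictures are saved under pics/ and viewed, at most 10 in all, crops included, and the job is handed in when it is done.

```bash
mkdir -p pics; ls
cat > h.py <<'E'
from rig import r
import numpy as np, cv2
def ray(cam,uv):
    c=r.camera_info(cam);K=np.array(c["K"],float);R=cv2.Rodrigues(np.array(c["rvec"],float))[0];t=np.array(c["tvec"],float).ravel()
    d=R.T@np.linalg.inv(K)@np.array([uv[0],uv[1],1.]);return -R.T@t,d/np.linalg.norm(d)
def onz(cam,uv,z):
    o,d=ray(cam,uv);return o+d*(z-o[2])/d[2]
def proj(cam,p):
    c=r.camera_info(cam);return cv2.projectPoints(np.array(p,float).reshape(-1,3),np.array(c["rvec"],float),np.array(c["tvec"],float),np.array(c["K"],float),None)[0].reshape(-1,2)
E
python3 - <<'E'
from h import *
for n in("top","side"):
    im=r.grab_frame(n);cv2.imwrite(f"pics/{n}0.png",cv2.resize(im[:,:,::-1],(800,600),interpolation=cv2.INTER_CUBIC));np.save(f"pics/{n}0.npy",im)
    print(n,ray(n,(256,192)))
print(r.sense())
E
```

```text
pics
top (array([ 4.14348691e+02, -5.69578676e-01,  1.03488871e+03]), array([ 0.15815067,  0.03916059, -0.98663814]))
side (array([122.18853436, 706.50290108, 829.19138972]), array([ 0.39927611, -0.62318421, -0.67247307]))
{'clock': 0.1, 'qpos': array([-1.19436060e+00,  3.53569680e-01,  1.63404511e+00, -3.23974060e-05,
        1.15517504e+00, -2.41109484e-03]), 'qvel': array([-3.68688331e-04, -5.57659058e-04, -4.15208173e-03,  3.74986304e-04,
       -5.74486749e-05,  1.00647053e-03]), 'joint_efforts': array([ 3.71263659e-04, -6.06354761e+01, -3.42818391e+01,  5.63664912e-05,
        3.80768513e-03, -2.02005154e-06]), 'eef_pos': array([ 230.97777   , -580.28041177,  205.84878453]), 'tcp_rot': array([-3.14039541e+00,  2.67370142e-05,  3.78859936e-01]), 'contact_force': array([ 0.46777897,  0.85123267, -0.54680421]), 'wrist_torque': array([ 4.53212682e-05, -3.38579380e-02,  3.09790160e-02]), 'grasp_force': 0.0, 'opening': 0.9961225156110878}
```

View pics/top0.png

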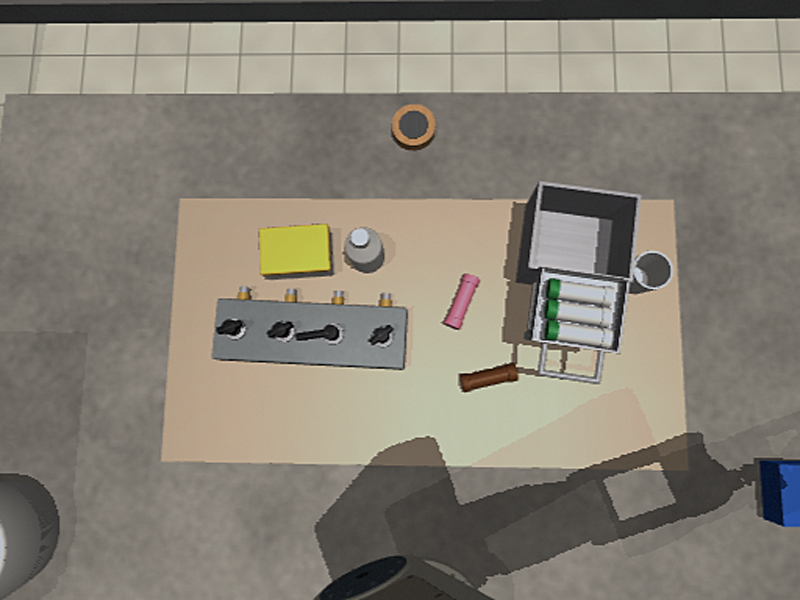

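View pics/side0.png

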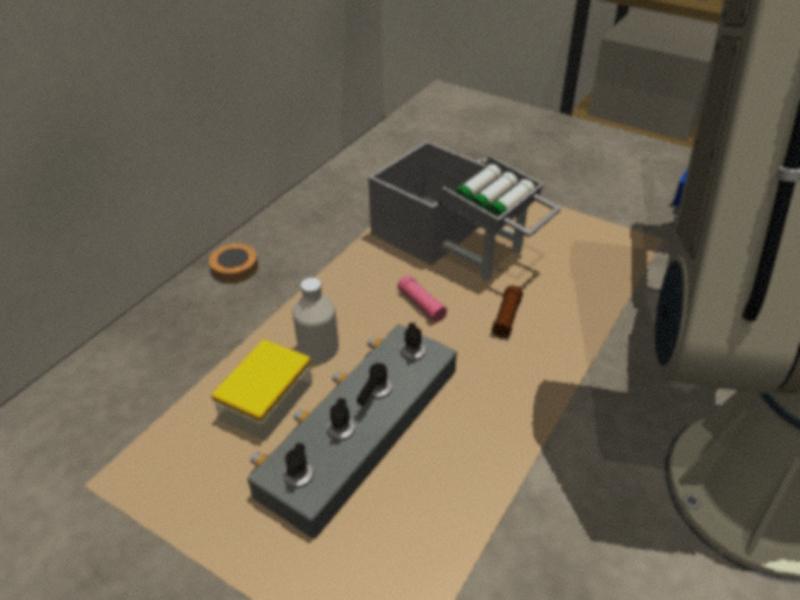

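The top view (800x600 scale) shows the station at the right: tank rim far corners at (540,183) and (639,194), handle bar from (541,375) to (600,381). The valve bank is at the left, top corners at (218,299), (407,308), (404,369) and (213,359). The long lever's hub is at about (333,332) and its tip at (297,336).

Run:
```python
from h import *
s=1/1.5625
def T(u,v,z): return onz("top",(u*s,v*s),z)
a,b=T(540,183,130),T(639,194,130); c,d=T(541,376,130),T(600,382,130)
print("rim",a,b,np.linalg.norm(a-b)); print("handle",c,d,np.linalg.norm(c-d),(c+d)/2)
for p in[(218,299),(407,308),(404,369),(213,359)]:print("panel",T(*p,50)[:2])
ey=(a-b)/np.linalg.norm(a-b);m=(a+b)/2
ex=np.array([ey[1],-ey[0],0]);print("yaw",np.arctan2(ex[1],ex[0]),"origin from rim",m-ex*252,"handle from rim",m-ex*318, "h-mid off", ((c+d)/2-m)@ex,((c+d)/2-m)@ey)
for n,p,z in[("hub",(333,332),92),("tip",(297,336),92),("midhub",(283,330),92),("right",(382,336),92),("left",(231,328),92)]:print(n,T(*p,z)[:2])
im=np.load("pics/top0.npy")[:,:,::-1]
cr=np.vstack([cv2.resize(im[185:245,130:270],(800,343),interpolation=cv2.INTER_CUBIC),cv2.resize(im[200:250,320:420],(514,257),interpolation=cv2.INTER_CUBIC) if 0 else cv2.copyMakeBorder(cv2.resize(im[205:250,330:400],(398,256),interpolation=cv2.INTER_CUBIC),0,0,0,402,0)])
cv2.imwrite("pics/crop.png",cr)
```

```text
rim [ 760.37139887 -197.05530171  130.        ] [ 741.59427324 -360.43267803  130.        ] 164.45287331234695
handle [ 438.19243194 -192.22171204  130.        ] [ 429.87226154 -285.38251759  130.        ] 93.5316038843403 [ 434.03234674 -238.80211482  130.        ]
panel [571.21868975 367.49390242]
panel [557.87687587  25.81772463]
panel [449.50299898  29.71486282]
panel [463.03880789 370.00705362]
yaw -0.11442892921514118 origin from rim [ 500.63087805 -249.97078839  130.        ] handle from rim [ 435.0625081 -242.4349499  130.       ] h-mid off -319.43821908549376 3.491453715200591
hub [509.28267243 150.32240446]
tip [501.79289449 211.78121164]
midhub [511.83044504 236.27721037]
right [503.32354857  66.54832517]
left [514.35945799 326.24454875]
```

View pics/crop.png

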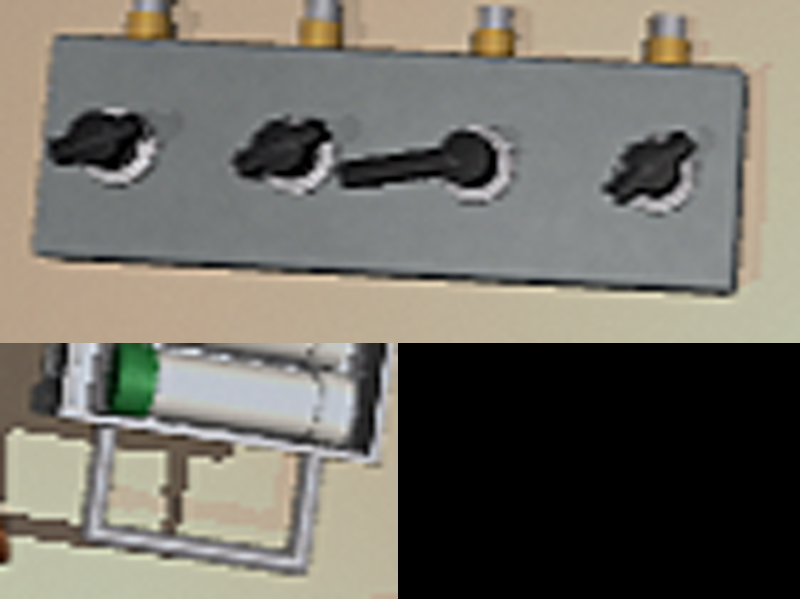

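Crop: the lever points left, away from its hub (470,158), with its tip at (342,175) and the mid cock's bar end at (325,130). The handle bar runs from (90,535) to (305,568) and is free of clutter.

```bash
cat >> h.py <<'E'
from scipy.spatial.transform import Rotation as Ro
def row(p,yaw,ref=None):
    s=r.sense();R=Ro.from_euler("xyz",s["tcp_rot"])
    t=R.inv().apply(np.array(p,float)-s["eef_pos"])/200
    w=(R.inv()*Ro.from_euler("xyz",[np.pi,0,yaw])).as_rotvec()/np.pi
    print(np.round(np.r_[t,w],3).tolist())
E
python3 -c "
from h import *
row([330,-400,250],0.9);row([434,-240,250],1.466)"
```

```text
[0.793, -0.655, -0.22, -0.0, -0.0, -0.166]
[1.572, -1.206, -0.219, -0.0, -0.0, -0.346]
```

```bash
python3 -m inch '[[[0.79,-0.65,-0.22,0,0,-0.17],[0.79,-0.65,-0.22,0,0,-0.17],[0.79,-0.65,-0.22,0,0,-0.17],[0.79,-0.65,-0.22,0,0,-0.17],[0.79,-0.65,-0.22,0,0,-0.17],[0.79,-0.65,-0.22,0,0,-0.17]]]' -0.25 40; python3 -c "
from h import *
row([434,-240,250],1.466)"
```

```text
clock: 0.6
eef_pos: [332.4, -396.7, 251.8]
tcp_rot: [3.141, -0.002, 0.918]
contact_force: [0.2, -0.6, 0.6]
opening: 0.375
grasp_force: 0.0
[0.931, -0.072, 0.011, 0.0, -0.001, -0.174]
```

```bash
python3 -m inch '[[[0.93,-0.07,0.01,0,0,-0.174],[0.93,-0.07,0.01,0,0,-0.174],[0.93,-0.07,0.01,0,0,-0.174],[0.93,-0.07,0.01,0,0,-0.174],[0.93,-0.07,0.01,0,0,-0.174],[0.93,-0.07,0.01,0,0,-0.174],[0.93,-0.07,0.01,0,0,-0.174]]]'
python3 - <<'E'
from h import *
row([434,-240,111],1.466)
ims=[r.grab_frame(n)[:,:,::-1] for n in("wrist",)]
cv2.imwrite("pics/w1.png",ims[0]);c=r.camera_info("wrist");print(np.round(c["mount"],2).tolist(),np.array(c["K"]).tolist())
E
```

```text
clock: 1.18
eef_pos: [432.8, -245.0, 248.2]
tcp_rot: [-3.141, 0.0, 1.461]
contact_force: [-0.6, -0.1, 0.6]
opening: 0.375
grasp_force: 0.0
[0.026, 0.004, 0.686, -0.0, 0.0, -0.002]
[[-0.0, -0.94, -0.33, 84.84], [1.0, -0.0, -0.0, 0.37], [0.0, -0.33, 0.94, -168.07], [0.0, 0.0, 0.0, 1.0]] [[316.87217954644154, 0.0, 255.4872591466583], [0.0, 316.87217954644154, 186.93654382703457], [0.0, 0.0, 1.0]]
```

View pics/w1.png

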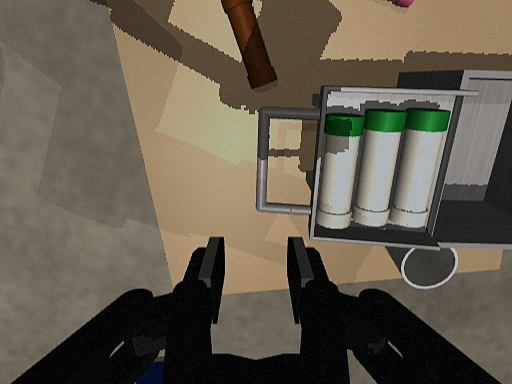

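The wrist view shows the handle bar as a vertical line at column 263, rows 108–210, parallel to the pads.

```bash
cat >> h.py <<'E'
def wonz(uv,z):
    s=r.sense();c=r.camera_info("wrist");M=np.array(c["mount"]);R=Ro.from_euler("xyz",s["tcp_rot"])
    o=s["eef_pos"]+R.apply(M[:3,3]);d=R.apply(M[:3,:3]@np.linalg.inv(np.array(c["K"]))@np.array([uv[0],uv[1],1.]))
    return o+d*(z-o[2])/d[2]
E
python3 - <<'E'
from h import *
a,b=wonz((263,108),130),wonz((262,210),130);print(a,b,(a+b)/2)
E
```

```text
[ 445.70854151 -187.94299687  130.        ] [ 434.56245394 -284.81884213  130.        ] [ 440.13549772 -236.3809195   130.        ]
```

```bash
python3 -m inch '[[[0.035,0.02,0.1,0,0,0],[0.035,0.02,0.3,0,0,0],[0.035,0.02,0.45,0,0,0],[0.035,0.02,0.6,0,0,0],[0.035,0.02,0.685,0,0,0],[0.035,0.02,0.685,0,0,0]]]'; python3 -m inch '[[[0,0,0,0,0,0],[0,0,0,0,0,0],[0,0,0,0,0,0],[0,0,0,0,0,0],[0,0,0,0,0,0],[0,0,0,0,0,0]]]' -1 40; python3 -c "
from h import *
im=r.grab_frame('side')[60:180,200:400,::-1]
cv2.imwrite('pics/s1.png',cv2.resize(im,(600,360)))"
```

```text
clock: 1.73
eef_pos: [434.0, -239.2, 107.9]
tcp_rot: [-3.135, -0.002, 1.457]
contact_force: [-1.0, -0.2, 0.2]
opening: 0.374
grasp_force: 0.0
clock: 2.23
eef_pos: [437.6, -239.4, 112.2]
tcp_rot: [3.14, 0.001, 1.459]
contact_force: [0.6, 0.6, 0.3]
opening: -0.002
grasp_force: 0.0
```

View pics/s1.png

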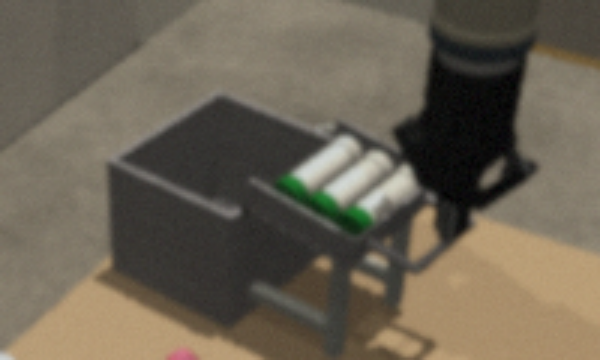

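The side crop shows the fingers at the bar, but they closed fully, so the bar isn't between the pads. I'll triangulate the bar from the first top and side frames.

Run:
```python
from h import *
s=1/1.5625
def tri(a,b):
    o1,d1=ray("top",a);o2,d2=ray("side",b)
    k=np.linalg.lstsq(np.c_[d1,-d2],o2-o1,rcond=None)[0];p,q=o1+k[0]*d1,o2+k[1]*d2;return (p+q)/2,np.linalg.norm(p-q)
print(tri((541*s,376*s),(528*s,232*s)),tri((600*s,382*s),(558*s,210*s)))
# expected projections
for z in(110,120,130,140):print(z,proj("side",[[438,-192,z],[430,-285,z]])/s)
st=r.sense();print(proj("side",[st["eef_pos"]])/s,(proj("side",[st["eef_pos"]])-[200,60])*3,st["opening"])
im=r.grab_frame("wrist")[:,:,::-1];cv2.imwrite("pics/w2.png",im)
```

```text
(array([ 442.43263407, -189.8998686 ,  132.36226474]), np.float64(9.329099737032346)) (array([ 432.1324155 , -287.08682715,  121.73517588]), np.float64(4.5769489758420985))
110 [[532.34487726 243.27370782]
 [559.07579801 216.61801972]]
120 [[533.05747112 238.42531526]
 [559.90272672 211.84343623]]
130 [[533.77830465 233.52086112]
 [560.73878073 207.01616442]]
140 [[534.50752158 228.55936739]
 [561.58411191 202.13532732]]
[[544.42584729 227.73438491]] [[445.2976268  257.25001903]] -0.0016820620103161397
```

View pics/w2.png

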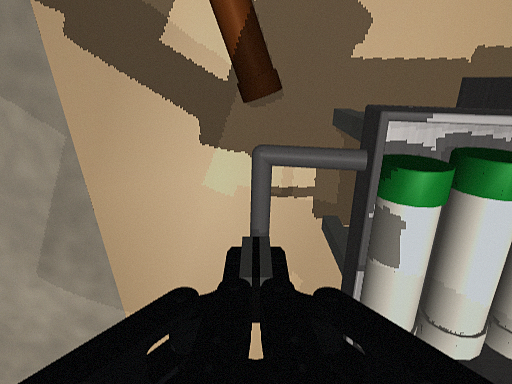

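Run:
```python
from h import *
c=r.camera_info("wrist");M=np.array(c["mount"]);K=np.array(c["K"])
def wr(pos,rot,uv):
    R=Ro.from_euler("xyz",rot);d=R.apply(M[:3,:3]@np.linalg.inv(K)@np.array([*uv,1.]));return np.array(pos)+R.apply(M[:3,3]),d
A=wr([432.8,-245,248.2],[-3.141,0,1.461],(263,112))
s=r.sense();B=wr(s["eef_pos"],s["tcp_rot"],(262,156))
for X,Y in((A,B),):
    k=np.linalg.lstsq(np.c_[X[1],-Y[1]],Y[0]-X[0],rcond=None)[0];print(X[0]+k[0]*X[1],Y[0]+k[1]*Y[1])
print(s["eef_pos"],s["opening"],s["grasp_force"],s["contact_force"])
```

```text
[ 445.6853163  -190.00080346  135.03192039] [ 446.3094389  -190.07609544  135.04668988]
[ 437.43449315 -239.27155144  111.88753489] 0.007345669173212701 0.0 [ 0.33558137 -0.34248753 -0.7043709 ]
```

```bash
python3 -m inch '[[[0,0,-0.05,0,0,0],[0,0,-0.1,0,0,0],[0,0.01,-0.15,0,0,0],[0,0.01,-0.15,0,0,0],[0,0.01,-0.15,0,0,0]]]'
python3 - <<'E'
from h import *
s=r.sense();print(s["eef_pos"],s["contact_force"],s["wrist_torque"],s["opening"])
a=r.grab_frame('side')[60:180,200:400,::-1];b=r.grab_frame('wrist')[:,:,::-1]
cv2.imwrite('pics/s2.png',np.hstack([cv2.resize(a,(420,252)),cv2.resize(b,(336,252))]))
E
```

```text
clock: 2.75
eef_pos: [440.1, -239.8, 142.6]
tcp_rot: [3.139, 0.001, 1.46]
contact_force: [0.0, 0.0, -1.1]
opening: -0.001
grasp_force: 0.0
[ 440.13172119 -239.83405269  142.64828454] [ 0.02969202  0.02068451 -1.11580159] [-0.05111376  0.0091958   0.0112423 ] -0.0008263606983522468
```

View pics/s2.png

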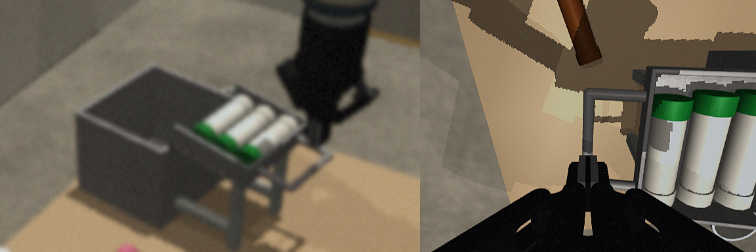

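The tray is still down and the bar sits centred under the fingertips. Both views put the real tips about 15–20 mm behind the reported TCP, so I'll reopen, go deeper and close again.

```bash
python3 -m inch '[[[0,0,0,0,0,0],[0,0,0,0,0,0],[0,0,0,0,0,0],[0,0,0,0,0,0]]]' -0.2 40;  python3 -m inch '[[[0,0,0.06,0,0,0],[0,0,0.12,0,0,0],[0,0,0.18,0,0,0],[0,0,0.25,0,0,0],[0,0,0.25,0,0,0],[0,0,0.25,0,0,0]]]';python3 -m inch '[[[0,0,0,0,0,0],[0,0,0,0,0,0],[0,0,0,0,0,0],[0,0,0,0,0,0],[0,0,0,0,0,0]]]' -1 40
```

```text
clock: 3.18
eef_pos: [439.1, -239.4, 141.2]
tcp_rot: [-3.141, -0.0, 1.459]
contact_force: [0.1, -1.2, -0.3]
opening: 0.399
grasp_force: 0.0
clock: 3.68
eef_pos: [438.7, -239.1, 91.0]
tcp_rot: [-3.14, -0.001, 1.46]
contact_force: [0.1, 0.1, -0.1]
opening: 0.399
grasp_force: 0.0
clock: 4.1
eef_pos: [439.3, -239.7, 92.3]
tcp_rot: [3.141, 0.0, 1.459]
contact_force: [-4.0, -0.5, 5.8]
opening: 0.103
grasp_force: 39.2
```

```bash
python3 -m inch '[[[0,0,-0.06,0,0,0],[0,0.005,-0.125,0,0,0],[0,0.015,-0.185,0,0,0],[0,0.03,-0.245,0,0,0],[0,0.05,-0.305,0,0,0],[0,0.07,-0.365,0,0,0],[0,0.1,-0.42,0,0,0],[0,0.13,-0.475,0,0,0]]]'
```

```text
clock: 4.77
eef_pos: [463.7, -243.0, 187.0]
tcp_rot: [-3.139, 0.001, 1.46]
contact_force: [-4.0, -5.9, -2.4]
opening: 0.096
grasp_force: 39.0
```

```bash
python3 -m inch '[[[0,0.035,-0.05,0,0,0],[0,0.075,-0.1,0,0,0],[0,0.115,-0.145,0,0,0],[0,0.16,-0.185,0,0,0],[0,0.21,-0.225,0,0,0],[0,0.265,-0.26,0,0,0],[0,0.3,-0.28,0,0,0],[0,0.3,-0.28,0,0,0]]]';python3 -m inch '[[[0,0,0,0,0,0],[0,0,0,0,0,0],[0,0,0,0,0,0],[0,0,0,0,0,0],[0,0,0,0,0,0],[0,0,0,0,0,0],[0,0,0,0,0,0],[0,0,0,0,0,0]]]'
python3 - <<'E'
from h import *
a=r.grab_frame('side')[60:180,200:400,::-1];b=r.grab_frame('top')[90:260,310:460,::-1]
cv2.imwrite('pics/s3.png',np.hstack([cv2.resize(a,(500,300)),cv2.resize(b,(265,300))]))
E
```

```text
clock: 5.43
eef_pos: [525.1, -251.5, 246.0]
tcp_rot: [3.14, 0.005, 1.459]
contact_force: [-13.0, -6.2, 18.9]
opening: 0.1
grasp_force: 41.0
clock: 6.1
eef_pos: [523.6, -251.2, 245.2]
tcp_rot: [3.142, 0.004, 1.459]
contact_force: [-12.4, -6.9, 18.5]
opening: 0.096
grasp_force: 40.9
```

View pics/s3.png

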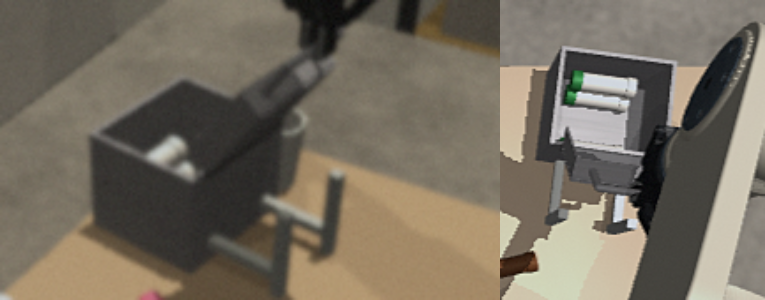

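Two tubes are visible in the tank at (605,85) and (598,100). The third isn't in view, maybe hidden by the tray. I'll lower the tray along the arc and then check.

```bash
python3 -m inch '[[[0,-0.035,0.02,0,0,0],[0,-0.085,0.055,0,0,0],[0,-0.135,0.095,0,0,0],[0,-0.18,0.135,0,0,0],[0,-0.225,0.18,0,0,0],[0,-0.265,0.23,0,0,0],[0,-0.3,0.28,0,0,0],[0,-0.3,0.28,0,0,0]]]';python3 -m inch '[[[0,-0.03,0.055,0,0,0],[0,-0.06,0.11,0,0,0],[0,-0.08,0.17,0,0,0],[0,-0.1,0.23,0,0,0],[0,-0.115,0.29,0,0,0],[0,-0.125,0.35,0,0,0],[0,-0.13,0.415,0,0,0],[0,-0.13,0.475,0,0,0]]]'; python3 -m inch '[[[0,0,0,0,0,0],[0,0,0,0,0,0],[0,0,0,0,0,0]]]';python3 -m inch '[[[0,0,0,0,0,0],[0,0,0,0,0,0],[0,0,0,0,0,0],[0,0,0,0,0,0]]]' -0.2;python3 -m inch '[[[0,0,-0.2,0,0,0],[0,0,-0.4,0,0,0],[0,0,-0.6,0,0,0],[0,0,-0.75,0,0,0],[0,-0.2,-0.75,0,0,0],[0,-0.4,-0.75,0,0,0],[0,-0.4,-0.75,0,0,0]]]'
python3 - <<'E'
from h import *
a=r.grab_frame('side')[60:180,200:400,::-1];b=r.grab_frame('top')[90:260,310:460,::-1]
cv2.imwrite('pics/s4.png',np.hstack([cv2.resize(a,(400,240)),cv2.resize(b,(400,453))[:240] if 0 else cv2.resize(b,(212,240))]))
cv2.imwrite('pics/s4.png',cv2.copyMakeBorder(cv2.resize(b,(450,510),interpolation=cv2.INTER_CUBIC),0,0,0,0,0))
E
```

```text
clock: 6.87
eef_pos: [463.2, -242.7, 185.2]
tcp_rot: [-3.14, 0.001, 1.459]
contact_force: [-4.0, -3.7, 0.3]
opening: 0.097
grasp_force: 40.8
clock: 7.53
eef_pos: [439.4, -239.3, 91.2]
tcp_rot: [3.141, -0.0, 1.459]
contact_force: [-14.2, 4.5, 70.6]
opening: 0.097
grasp_force: 52.6
clock: 7.78
eef_pos: [439.3, -239.4, 91.5]
tcp_rot: [-3.141, -0.0, 1.459]
contact_force: [-0.2, 0.1, -2.7]
opening: 0.092
grasp_force: 44.7
clock: 8.12
eef_pos: [439.5, -239.5, 91.8]
tcp_rot: [3.141, 0.0, 1.46]
contact_force: [0.1, -0.2, -0.2]
opening: 0.402
grasp_force: 0.0
clock: 8.7
eef_pos: [354.0, -228.8, 241.3]
tcp_rot: [-3.138, -0.001, 1.459]
contact_force: [-0.5, 0.7, 0.4]
opening: 0.399
grasp_force: 0.0
```

View pics/s4.png

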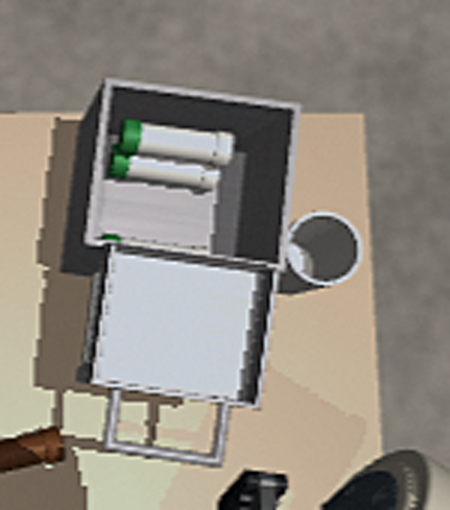

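The tray is down and empty. Two tubes lie at (175,142) and (165,170), and the third tube's green cap peeks out at the tank's hinge-side wall (112,237), so all three are in the tank. Next is the lever.

```bash
cat >> h.py <<'E'
HUB=np.array([509,152.5])
def lev(th,rad=36,off=17,z=57):
    u=np.array([-np.sin(th),np.cos(th)]);n=np.array([np.cos(th),np.sin(th)])
    print("%.2f"%th,end=" ");row([*(HUB+rad*u+off*n),z],th)
E
python3 -c "
from h import *
row([440,0,240],0.9);lev(.14,36,29,200)"
```

```text
[1.191, 0.274, 0.01, 0.0, 0.0, 0.178]
0.14 [2.197, 0.626, 0.21, 0.0, -0.0, 0.42]
```

```bash
python3 -m inch '[[[0.2,0.05,0,0,0,0.03],[0.4,0.1,0,0,0,0.06],[0.6,0.14,0,0,0,0.09],[0.8,0.18,0,0,0,0.13],[0.99,0.22,0,0,0,0.17],[0.99,0.22,0,0,0,0.2],[0.99,0.22,0,0,0,0.2]]]' -1; python3 -c "
from h import *
lev(.14,36,29,200)"
```

```text
clock: 9.38
eef_pos: [427.6, -35.5, 241.6]
tcp_rot: [3.142, -0.002, 0.827]
contact_force: [-0.7, -0.1, -0.2]
opening: -0.002
grasp_force: 0.0
0.14 [1.193, -0.384, 0.21, -0.0, -0.0, 0.219]
```

```bash
python3 -m inch '[[[0.2,-0.06,0.03,0,0,0.035],[0.4,-0.13,0.07,0,0,0.07],[0.6,-0.19,0.1,0,0,0.105],[0.8,-0.26,0.14,0,0,0.14],[0.99,-0.32,0.17,0,0,0.175],[0.99,-0.32,0.17,0,0,0.219],[0.99,-0.32,0.17,0,0,0.219]]]'; python3 -c "
from h import *
lev(.14,36,29,150)"
```

```text
clock: 9.97
eef_pos: [513.3, 153.6, 206.4]
tcp_rot: [-3.141, 0.0, 0.141]
contact_force: [0.3, -0.9, 0.7]
opening: 0.002
grasp_force: 0.0
0.14 [0.123, -0.177, 0.282, -0.0, 0.0, 0.0]
```

```bash
python3 -m inch '[[[0.06,-0.1,0.1,0,0,0],[0.12,-0.175,0.2,0,0,0],[0.12,-0.175,0.28,0,0,0],[0.12,-0.175,0.28,0,0,0],[0.12,-0.175,0.28,0,0,0]]]'; python3 -c "
from h import *
im=r.grab_frame('wrist')[:,:,::-1]
cv2.imwrite('pics/w3.png',cv2.resize(im,(800,600)));lev(.14,36,29,57)"
```

```text
clock: 10.38
eef_pos: [529.8, 187.7, 150.9]
tcp_rot: [3.141, 0.002, 0.145]
contact_force: [0.0, -0.5, 0.4]
opening: 0.001
grasp_force: 0.0
0.14 [0.014, -0.02, 0.474, 0.0, 0.0, 0.001]
```

View pics/w3.png

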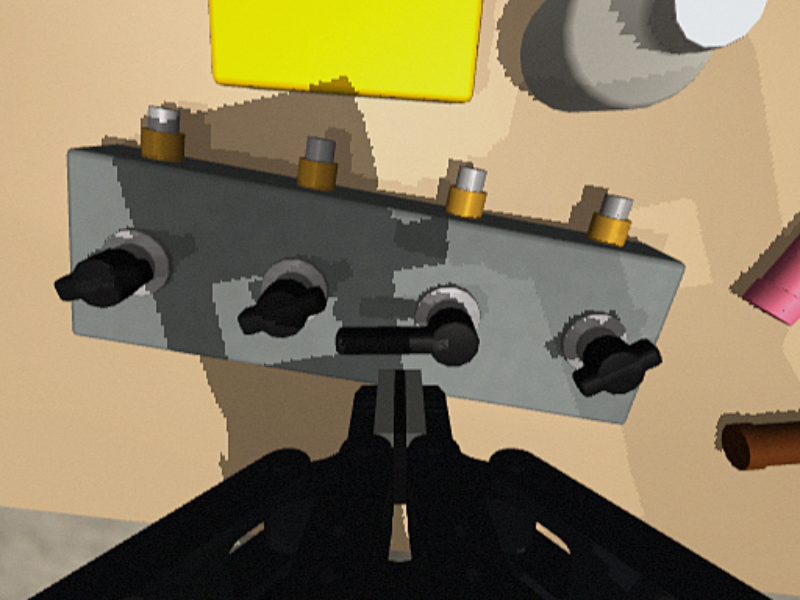

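The wrist view shows the hub top at (457,338), the lever tip at (337,341) and the near end of the mid cock's bar at about (325,292). The tool is square to the lever.

Run:
```python
from h import *
s=.64
h,t,m,rt=[wonz((u*s,v*s),92) for u,v in((457,338),(337,341),(325,292),(617,365))]
print(h,t,m,rt,np.linalg.norm(t-h),np.arctan2(-(t-h)[0],(t-h)[1]))
c=r.camera_info("wrist");M=np.linalg.inv(np.array(c["mount"]))
for z in(0,-10,-20,-30):
    for x in (0,11):
        p=M@[x,0,z,1];q=np.array(c["K"])@p[:3];print(z,x,q[:2]/q[2]/s)
```

```text
[516.19523514 156.55200535  92.        ] [505.93578948 216.18230362  92.        ] [531.15371859 224.6415372   92.        ] [512.97945865  72.43560686  92.        ] 60.5064351693218 0.17038275952256565
0 0 [399.80682998 358.95124051]
0 11 [399.78936994 332.15030629]
-10 0 [399.85613259 371.67001634]
-10 11 [399.83874546 343.6741228 ]
-20 0 [399.91099007 385.82180532]
-20 11 [399.89380621 356.52482004]
-30 0 [399.97239728 401.66324976]
-30 11 [399.95559407 370.94556812]
```

```bash
sed -i 's/HUB=.*/HUB=np.array([515,156])/' h.py; python3 -c "
from h import *
lev(.165,34,29,150);lev(.165,34,29,57)"
```

```text
0.17 [0.042, -0.027, 0.009, 0.0, 0.0, -0.007]
0.17 [0.042, -0.027, 0.474, 0.0, 0.0, -0.007]
```

```bash
python3 -m inch '[[[0.042,-0.027,0,0,0,-0.007],[0.042,-0.027,0.1,0,0,-0.007],[0.042,-0.027,0.2,0,0,-0.007],[0.042,-0.027,0.3,0,0,-0.007],[0.042,-0.027,0.4,0,0,-0.007],[0.042,-0.027,0.474,0,0,-0.007],[0.042,-0.027,0.474,0,0,-0.007]]]'; python3 -m inch '[[[0,0,0.02,0,0,0],[0,0,0.045,0,0,0],[0,0,0.045,0,0,0]]]'; python3 -c "
from h import *
for t,o in((.165,17),(.3,17),(.45,17),(.6,17),(.75,17)):lev(t,34,o,48)"
```

```text
clock: 11.02
eef_pos: [537.4, 194.8, 55.2]
tcp_rot: [3.141, 0.002, 0.166]
contact_force: [-0.9, 0.2, -0.4]
opening: 0.003
grasp_force: 0.0
clock: 11.27
eef_pos: [538.6, 195.4, 48.2]
tcp_rot: [-3.141, -0.001, 0.165]
contact_force: [-0.2, 0.2, 0.1]
opening: -0.001
grasp_force: 0.0
0.17 [-0.064, 0.005, 0.001, -0.0, -0.0, 0.0]
0.30 [-0.088, -0.005, 0.001, -0.0, -0.0, -0.043]
0.45 [-0.115, -0.012, 0.001, -0.0, -0.0, -0.091]
0.60 [-0.143, -0.015, 0.001, 0.0, -0.0, -0.138]
0.75 [-0.172, -0.014, 0.001, 0.0, -0.0, -0.186]
```

```bash
python3 -m inch '[[[-0.03,0.005,0,0,0,0],[-0.064,0.005,0,0,0,0],[-0.076,0,0,0,0,-0.02],[-0.088,-0.005,0,0,0,-0.043],[-0.1,-0.009,0,0,0,-0.067],[-0.115,-0.012,0,0,0,-0.09],[-0.129,-0.014,0,0,0,-0.115],[-0.143,-0.015,0,0,0,-0.138]]]'; python3 -c "
from h import *
for t in(.75,.9,1.05,1.2):lev(t,34,17,48)"
```

```text
clock: 11.93
eef_pos: [509.6, 194.2, 48.4]
tcp_rot: [3.141, -0.003, 0.603]
contact_force: [2.3, 2.6, -1.9]
opening: -0.001
grasp_force: 1.7
0.75 [-0.027, -0.008, 0.002, 0.0, -0.001, -0.047]
0.90 [-0.054, -0.015, 0.002, 0.0, -0.001, -0.095]
1.05 [-0.083, -0.017, 0.002, 0.0, -0.001, -0.142]
1.20 [-0.111, -0.016, 0.002, 0.0, -0.001, -0.19]
```

Contact force is about 3.5 N along the push direction, which matches the expected lever friction.

```bash
python3 -m inch '[[[-0.014,-0.004,0,0,0,-0.024],[-0.027,-0.008,0,0,0,-0.047],[-0.04,-0.012,0,0,0,-0.071],[-0.054,-0.015,0,0,0,-0.095],[-0.068,-0.016,0,0,0,-0.118],[-0.083,-0.017,0,0,0,-0.142],[-0.097,-0.017,0,0,0,-0.166],[-0.111,-0.016,0,0,0,-0.19]]]'; python3 -c "
from h import *
for t in(1.3,1.4,1.5,1.55):lev(t,34,17,48)"
```

```text
clock: 12.6
eef_pos: [489.1, 184.5, 48.5]
tcp_rot: [3.141, -0.002, 1.199]
contact_force: [0.8, 4.2, 0.3]
opening: 0.001
grasp_force: 2.2
1.30 [-0.018, -0.005, 0.002, 0.0, -0.001, -0.032]
1.40 [-0.036, -0.011, 0.002, 0.0, -0.001, -0.064]
1.50 [-0.055, -0.015, 0.002, 0.0, -0.001, -0.096]
1.55 [-0.064, -0.016, 0.002, 0.0, -0.001, -0.112]
```

```bash
python3 -m inch '[[[-0.009,-0.003,0,0,0,-0.016],[-0.018,-0.005,0,0,0,-0.032],[-0.027,-0.008,0,0,0,-0.048],[-0.036,-0.011,0,0,0,-0.064],[-0.045,-0.013,0,0,0,-0.08],[-0.055,-0.015,0,0,0,-0.096],[-0.055,-0.015,0,0,0,-0.096]]]'; python3 -c "
from h import *
for t in(1.53,1.56,1.6,1.65):lev(t,34,17,48)"
```

```text
clock: 13.18
eef_pos: [481.9, 175.6, 48.5]
tcp_rot: [3.141, -0.002, 1.5]
contact_force: [-1.1, 7.9, -0.0]
opening: -0.001
grasp_force: 3.6
1.53 [-0.006, -0.001, 0.002, 0.0, -0.001, -0.01]
1.56 [-0.012, -0.003, 0.002, 0.0, -0.001, -0.019]
1.60 [-0.019, -0.006, 0.002, 0.0, -0.001, -0.032]
1.65 [-0.028, -0.009, 0.002, 0.0, -0.001, -0.048]
```

```bash
python3 -m inch '[[[-0.005,-0.001,0,0,0,-0.01],[-0.005,-0.001,0,0,0,-0.01],[-0.005,-0.001,0,0,0,-0.01]]]';  python3 -m inch '[[[-0.005,-0.001,0,0,0,0],[-0.005,-0.001,0,0,0,0],[-0.005,-0.001,0,0,0,0]]]'
```

```text
clock: 13.43
eef_pos: [481.7, 175.5, 48.5]
tcp_rot: [3.141, -0.003, 1.528]
contact_force: [-2.8, 12.3, 0.7]
opening: -0.003
grasp_force: 6.3
clock: 13.68
eef_pos: [481.7, 175.4, 48.6]
tcp_rot: [3.14, -0.005, 1.527]
contact_force: [-1.5, 18.4, -0.9]
opening: -0.001
grasp_force: 9.1
```

The tool no longer advances while the force climbs (18 N), so the lever is at its stop. One more firm nudge, then retreat and check.

```bash
python3 -m inch '[[[-0.007,0,0,0,0,0],[-0.007,0,0,0,0,0],[-0.007,0,0,0,0,0]]]';  python3 -m inch '[[[0.03,0,0,0,0,0],[0.05,0,0,0,0,0],[0.05,0,-0.1,0,0,0],[0.05,0,-0.3,0,0,0],[0.05,0,-0.5,0,0,0],[0.05,0,-0.7,0,0,0],[0.05,0,-0.9,0,0,0],[0.05,0,-0.9,0,0,0]]]'; python3 -m inch '[[[0,-0.2,0,0,0,0],[0,-0.4,0,0,0,0],[0,-0.6,0,0,0,0],[0,-0.6,0,0,0,0]]]'
python3 - <<'E'
from h import *
im=r.grab_frame('top');old=np.load('pics/top0.npy')
m=(im.max(2)<60).astype(np.uint8);m[:185]=0;m[245:]=0;m[:,:130]=0;m[:,270:]=0
n,l,st,c=cv2.connectedComponentsWithStats(m)
for i in range(1,n):
    if st[i,4]>40:
        e=cv2.minAreaRect(np.argwhere(l==i)[:,::-1].astype(np.float32));print(st[i],c[i],e)
print(proj("top",[[515,156,92],[455,158.5,92]]))
# bystander check
def mm(b,lo,hi):
    h=cv2.cvtColor(b,cv2.COLOR_RGB2HSV);k=cv2.inRange(h,lo,hi);return np.argwhere(k).mean(0),k.sum()/255
for b in(old,im):print(mm(b,(22,150,100),(35,255,255)),mm(b[90:260,320:420],(50,100,50),(75,255,255)))
d=cv2.absdiff(im,old).max(2)
print("bottle,tipbox,beaker diff",(d[145:175,220:246]>40).sum(),(d[143:177,165:212]>40).sum(),(d[160:186,408:432]>40).sum())
print("othercocks",(d[195:225,135:165]>40).sum(),(d[200:220,168:188]>40).sum(),(d[203:225,232:258]>40).sum())
E
```

```text
clock: 13.93
eef_pos: [481.8, 175.3, 48.7]
tcp_rot: [3.14, -0.007, 1.526]
contact_force: [-4.5, 26.2, -1.7]
opening: -0.0
grasp_force: 13.2
clock: 14.6
eef_pos: [485.7, 182.3, 235.7]
tcp_rot: [3.13, -0.004, 1.529]
contact_force: [1.8, 0.8, 0.7]
opening: 0.006
grasp_force: 0.0
clock: 14.93
eef_pos: [355.2, 184.6, 226.6]
tcp_rot: [-3.137, 0.002, 1.529]
contact_force: [0.5, -1.4, -0.9]
opening: 0.003
grasp_force: 0.0
[139 205  17  10 124] [147.09677419 209.31451613] ((147.0, 209.5), (16.0, 9.0), 0.0)
[171 206  17  10 120] [179.175 210.75 ] ((179.0, 210.5), (9.0, 16.0), 90.0)
[199 208  18  27 162] [210.41975309 219.48765432] ((209.43255615234375, 221.69395446777344), (12.278458595275879, 28.21170997619629), 19.179006576538086)
[236 208  16  13  99] [243.51515152 213.91919192] ((243.50001525878906, 214.00001525878906), (9.192387580871582, 16.26345443725586), 45.0)
[[211.06611674 210.32320811]
 [209.40426305 232.89335805]]
(array([158.91439689, 188.25758755]), np.float64(1285.0)) (array([107.51515152,  33.58874459]), np.float64(231.0))
(array([158.89813375, 188.34214619]), np.float64(1286.0)) (array([51.14545455, 31.48181818]), np.float64(110.0))
bottle,tipbox,beaker diff 0 0 0
othercocks 0 0 0
```

The lever lies toward the robot with the finger stalled at its hard stop, and the bystanders and other cocks are unchanged. Last check, numerically: whether the green sliver fits a tube lying on the tank floor against the hinge-side wall.

Run:
```python
from h import *
yaw=-.11;ex=np.array([np.cos(yaw),np.sin(yaw),0]);ey=np.array([-ex[1],ex[0],0])
hb=np.array([439.3,-239,0]);O=hb+66*ex
im=r.grab_frame('top');h=cv2.cvtColor(im,cv2.COLOR_RGB2HSV);k=cv2.inRange(h,(45,80,25),(80,255,255));k[:90]=0;k[260:]=0;k[:,:320]=0;k[:,430:]=0
n,l,st,c=cv2.connectedComponentsWithStats(k);print(st[1:].tolist())
for z in(39,30,80,130):print(z,proj("top",[O+(108+20)*ex+45*ey+[0,0,z]]))
print("rim",proj("top",[O+108*ex+45*ey+[0,0,130],O+102*ex+45*ey+[0,0,130]]))
s=r.grab_frame('side');h=cv2.cvtColor(s,cv2.COLOR_RGB2HSV);k=cv2.inRange(h,(45,80,25),(80,255,255));n,l,st,c=cv2.connectedComponentsWithStats(k);print("side green",[x.tolist() for x in st[1:] if x[4]>5])
```

```text
[[346, 130, 11, 20, 128], [344, 168, 6, 3, 11]]
39 [[346.27886289 170.72966713]]
30 [[345.60715555 171.41624276]]
80 [[349.49513372 167.44220394]]
130 [[353.80159242 163.04042148]]
rim [[353.11973233 170.59477221]
 [352.91440063 172.86964896]]
side green []
```

The sliver at (344–350, 168–170) matches a tube on the floor by the near wall (predicted about (346,170)). So all three tubes are in the tank, and I'm handing in.

```bash
python3 -c "
from rig import r
print(r.sign_off())"
```

```text
the job is handed in; nothing more can be done
None
```

I tipped all three tubes into the tank, brought the tray back down empty, and swung the long lever to its open stop without disturbing anything else; the third tube's place on the tank floor is inferred from a sliver of its green cap.

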